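Advance the vial feeder by three lever strokes

TASK

Two vial feeders stand on the bench. On the one that holds vials, press the black lever pad down to its stop and let it rise fully, three times in all, no more and no fewer, so that its carousel moves on three pockets and the leading vial stands under the reading head. Do not work the lever of the empty feeder, and leave the lever up and untouched at the end.

Things in the scene. Friction and masses are not known exactly. Their poses are not given: they have to be found in the camera images.
- feeder: Feeder holding 3 capped vials (22 wide, tops 95 above bench): white box 250x110x35 mm, fixed. Origin: centre of its underside; +x end: grey carousel (100 across, 8 pockets) under a grey reading head on a post (139 tall); -x end: steel lever on two grey cheeks (90 tall) with a black ribbed pad. Stands on the left or the right, the empty feeder on the other side.
- feeder_pad (a point): Centre of the top face of its lever pad, moves with it. Pad 34 mm along the lever, 38 across; face 95 mm above the bench when up, sloping 11 degrees. Hinge level, 65 mm away towards the carousel. Pressed, the pad sinks 26 mm, nearly straight down, to a stop: 2 N at first, 6 N at the bottom (more if struck fast); a spring lifts it again. Nearest vial 100 mm from the pad's centre.
- feeder_lever (a joint): That feeder's lever: 0 = fully up, 0.4 rad = fully down on its stop. It must rise fully (below about 0.05), which it does by itself in 0.3 s, for the pawl to catch the next pocket.
- feeder_carousel (a joint): Turn of that carousel, rad, anticlockwise from above; starts near 0 (within 0.1). One full stroke moves it on one pocket, to the next multiple of 0.785 rad (45 degrees); it turns in the down stroke only and stays put when the lever rises.
- spare_lever (a joint): Lever of the other feeder, outwardly alike but with all 8 pockets empty: 0 = fully up, 0.4 rad = fully down. To be left alone.

How it is judged:
On the way, in this order (a step that is already met when the one before it is completed fails the run):
1. first stroke: lever pressed down, carousel one pocket on (value of joint feeder_lever above 0.32 rad and value of joint feeder_carousel between 0.61 and 0.96 rad), for 0.05 s.
2. lever up again, carousel still one pocket on (value of joint feeder_lever below 0.06 rad and value of joint feeder_carousel between 0.61 and 0.96 rad), for 0.05 s.
3. second stroke: lever pressed down, carousel two pockets on (value of joint feeder_lever above 0.32 rad and value of joint feeder_carousel between 1.39 and 1.75 rad), for 0.05 s.
4. lever up again, carousel still two pockets on (value of joint feeder_lever below 0.06 rad and value of joint feeder_carousel between 1.39 and 1.75 rad), for 0.05 s.
5. third stroke: lever pressed down, carousel three pockets on (value of joint feeder_lever above 0.32 rad and value of joint feeder_carousel between 2.18 and 2.53 rad), for 0.05 s.
At the end, for the whole second after the job is handed in: The carousel of the feeder with vials has moved on exactly three pockets (2.36 rad, within 10 degrees), its leading vial under the reading head, and its lever is up (below 0.06 rad) (value of joint feeder_lever below 0.06 rad and value of joint feeder_carousel between 2.18 and 2.53 rad); the robot touches nothing.
It fails at once if the empty feeder's lever is pressed (value of joint spare_lever above 0.1 rad).
It also fails if it takes over 32 s, if anything falls off the work surface, if the arm or the gripper's body presses on something with over 40 N, if the wrist force passes 120 N, or if a joint passes its speed limit or range.

ROBOT

A 7-joint arm with a two-finger parallel gripper is mounted at the origin on a cart in front of the work surface, level with it; the furniture and walls round the work are solid. World frame = base frame: x ahead of the robot, y to its left, z up, the work surface at z = 0. Lengths are in m, angles in rad, forces in N, time in s.
With the tool pointing down it reaches from about 0.35 to 0.9 m from the base axis. Payload 19.9 kg.
Tool frame: the origin (TCP) lies on the front face of the gripper's body, between the roots of the fingers; the fingertips stand 73 mm ahead of it and the grasp point (between the pads) lies 54 mm ahead of it; z points along the fingers, y is the direction in which the jaws open and shut (so a half turn about z gives the same grasp; the last joint's range is limited). The gripper opens to 85 mm and grips with 20 to 120 N. Pads are 22 mm wide; open, the fingers measure 114 mm over their backs; the gripper's body (76 mm by 85 mm) begins 54 mm behind the grasp point. The pads swing forward as they close: fully open they stand 13 mm farther back than shut.
Start: joints at [-1.355, 0.417, -0.01, 1.614, 0.005, 1.111, -0.053], TCP at [0.159, 0.604, 0.304] pointing down, gripper open.
Joint ranges: [-2.81, 2.81], [-0.39, 2.02], [-1.27, 1.25], [0.06, 2.57], [-1.19, 4.33], [0.19, 2], [-2.82, 2.82]. Speed limits (rad/s): [1.89, 1.89, 2.39, 2.39, 3.01, 3.01, 3.01].

INTERFACE

Orientations are given as a unit quaternion [x, y, z, w].
In Python, from workcell import get_state, read_camera, calibration, finish_job gives the robot as it stands. The module is installed in compiled form; this text tells all that it offers.
- The arm moves only by the tool jog_arm, never from a script. Its argument "plan" is a list of rows, each a list of 4 numbers: the shift along the tool's x, y, z as a fraction of full scale, then the turn about the tool's z as a fraction of full scale. In form: [[tx, ty, tz, roll], ...]. A call has exactly 8 rows; each row shifts and turns the commanded pose from where the row before left it, along the tool's axes as they then stand; what a row does not reach is not made up. Full scale, the value 1, is 2.5 cm for a shift and 10 degrees for a turn. A row lasts 1/8 s, in which the tool goes at most 62.5 mm and 10.7 degrees, less where a joint would pass 70% of its speed; a pose out of reach is approached as far as the arm can. A call with a number of a shift or a turn outside -1 to 1 is refused whole. A call with a gripper value outside its range is refused whole. "claw" is the opening, from 0 (shut) to 1 (fully open), set as the call begins (left out, the last holds). The fingers move at their own pace and stop on an object; "squeeze" is the grip in N (left out, the last holds). Time passes only in rows, so rows that do not move let the fingers close, or fill a call up. It gives the time, the measured TCP pose, the force and the opening at its end, in the units of the state.
- get_state(): the state, without advancing time (a new reading comes with each control period).
- read_camera(name): name is "side" or "top"; returns (picture, depth): 480x640x3 uint8, blue, green, red; 480x640 float32, m along the optical axis (not along the pixel's ray), 0 where there is no reading.
- calibration(name): a dict with "fx", "fy", "cx", "cy" (pixels), "pose" (4x4, takes a point from camera to world coordinates). Camera axes: x right, y up, looking along -z (the intrinsics and any distortion apply to the point x, -y, -z); pixel columns grow to the right and rows downward; lengths in m; the calibration is good to about 2 mm. A picture is of the moment at which its call begins. calibration takes no time and is no camera call.
- finish_job(): hands the job in, once; it reports no verdict.
The state is a dict: "t": time; "qpos": joint angles; "joint_velocities": joint speeds; "tau": joint torques, N m; "tool_pos": TCP position; "tcp_rot": TCP orientation; "force": force on the tool from outside, world axes, zero at the start; "moment": the same for the moment, N m; "opening": finger opening in m.
Only numpy, scipy, OpenCV 4.12 (cv2) and the standard library are available. Lean on these libraries where they do the work, as an engineer would, in place of code of your own. Each camera call takes 0.05 s, during which the arm holds its last target. There are 200 camera calls.

## Working session

There is one attempt and no reset: what is moved stays moved. The work goes in short steps, Python scripts to look and compute and a tool call to move; the robot and the scene stay as the last step left them, time stands still between calls to the robot, and variables do not carry over. Pictures are saved under pics/ and viewed, about 8 in all and at most 12, crops included, and the job is handed in when it is done.

Besides the shell and the picture viewer there is one more tool, called as a command line: name --pt "numbers of a row" for each row, then --argument value for the rest. jog_arm: Moves the arm, as the interface text tells. Its arguments: {"type":"object","properties":{"plan":{"type":"array","items":{"type":"array","items":{"type":"number","minimum":-1,"maximum":1}}},"claw":{"type":"number"},"squeeze":{"type":"number"}},"required":["plan"]}

```bash
mkdir -p pics
cat > h.py <<'E'
import numpy as np,cv2
from workcell import *
def snap(n,tag):
    p,d=read_camera(n); cv2.imwrite(f'pics/{tag}.png',p); np.save(f'pics/{tag}.npy',d); return p,d
def world(n,d):
    c=calibration(n); v,u=np.mgrid[:480,:640]
    P=np.stack([(u-c['cx'])/c['fx']*d,-(v-c['cy'])/c['fy']*d,-d,np.ones_like(d)],-1)
    return (P@np.array(c['pose']).T)[...,:3]
E
python3 - <<'E'
from h import *
for n in('top','side'): snap(n,n+'0'); c=calibration(n); print({k:np.round(v,3) for k,v in c.items()})
print(get_state())
E
```

```text
{'fx': np.float64(538.559), 'fy': np.float64(538.559), 'cx': np.float64(321.716), 'cy': np.float64(241.664), 'pose': array([[ 0.029,  0.996, -0.089,  0.414],
       [-0.999,  0.031,  0.014, -0.026],
       [ 0.016,  0.088,  0.996,  1.208],
       [ 0.   ,  0.   ,  0.   ,  1.   ]])}
{'fx': np.float64(477.986), 'fy': np.float64(477.986), 'cx': np.float64(314.559), 'cy': np.float64(238.923), 'pose': array([[ 0.785,  0.411, -0.463,  0.031],
       [-0.619,  0.544, -0.567, -0.585],
       [ 0.019,  0.732,  0.681,  0.772],
       [ 0.   ,  0.   ,  0.   ,  1.   ]])}
{'t': 0.1, 'qpos': array([-1.35550136,  0.41789312, -0.0102993 ,  1.61415916,  0.00468268,
        1.11071558, -0.05298236]), 'joint_velocities': array([ 1.03256309e-03, -1.46260980e-03, -8.89892509e-04, -1.19565540e-03,
        2.86601230e-04,  4.29730087e-05, -1.69076237e-04]), 'tau': array([ 4.22965977e-04, -8.65823579e+01,  6.79979045e-01, -4.35638523e+01,
        1.92422234e-02,  4.99433212e-03,  1.69458542e-05]), 'tool_pos': array([0.15867559, 0.60425562, 0.30331701]), 'tcp_rot': array([ 1.28037651e-01,  9.91769141e-01, -5.74471826e-04, -3.65863225e-05]), 'force': array([-1.15146639, -0.38480914,  0.02611576]), 'moment': array([ 0.02916581, -0.00038587,  0.05629071]), 'opening': 0.0854887572637026}
```

View pics/top0.png

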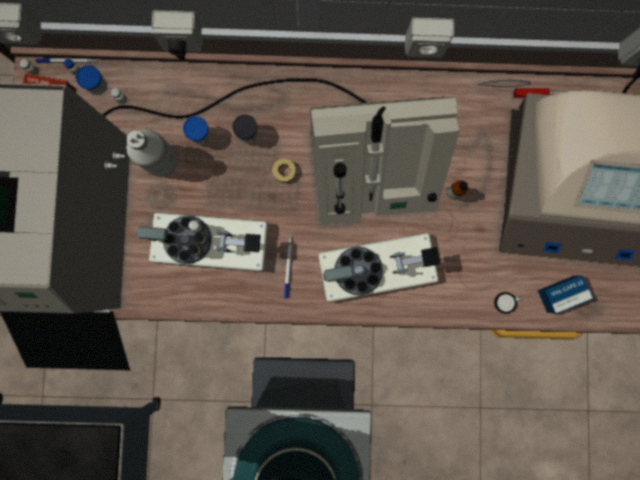

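View pics/side0.png

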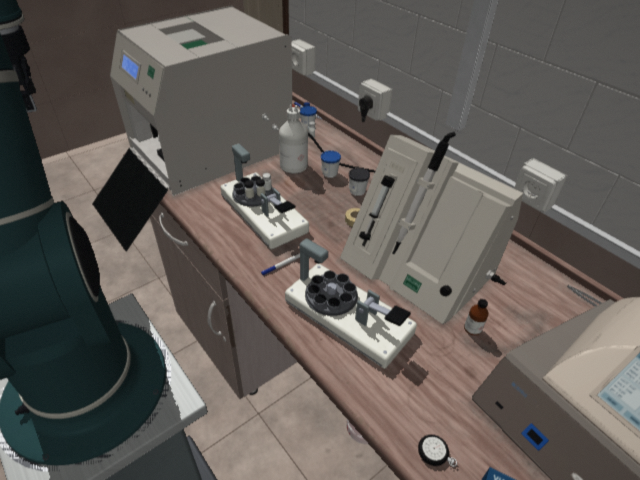

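The top view shows two feeders: left at about (208,242), right at about (380,267). Pads are at (252,243) and (430,257). The left one seems to hold vials, so I'll enlarge both to check.

Run:
```python
from h import *
t=cv2.imread('pics/top0.png'); s=cv2.imread('pics/side0.png')
r=lambda a,w,h:cv2.resize(a,(w,h),interpolation=cv2.INTER_CUBIC)
a=r(t[200:290,130:280],500,300); b=r(t[220:310,305:455],300,180)
c=r(s[130:260,205:325],277,300); 
o=np.zeros((600,800,3),np.uint8); o[:300,:500]=a; o[300:480,:300]=b; o[:300,500:777]=c; o[300:600,400:723]=r(s[230:370,280:430],323,300)
cv2.imwrite('pics/crop1.png',o)
for n in('top','side'):
    d=np.load(f'pics/{n}0.npy'); W=world(n,d); im=cv2.imread(f'pics/{n}0.png')
    pts={'top':[(252,243),(430,257),(200,265),(240,265),(258,235),(195,226),(145,233),(280,200)],'side':[(284,206),(398,315),(274,226)]}[n]
    for u,v in pts: print(n,u,v,np.round(W[v,u],4))
    m=(im.max(2)<45)&(W[...,2]>.075)&(W[...,2]<.11)&(W[...,0]>.25)&(W[...,0]<.6)&(d>0)
    k,l,st,ce=cv2.connectedComponentsWithStats(m.astype(np.uint8))
    for i in range(1,k):
        if st[i,4]>15: 
            q=W[l==i]; print('comp',st[i],np.round(ce[i],1),np.round(q.mean(0),4),np.round(q.min(0),3),np.round(q.max(0),3))
# left feeder box top: white, z~.035
d=np.load('pics/top0.npy'); W=world('top',d); im=cv2.imread('pics/top0.png')
m=(abs(W[...,2]-.035)<.008)&(im.min(2)>130)&(np.arange(640)<300)&(W[...,0]>.2)&(W[...,0]<.6)
k,l,st,ce=cv2.connectedComponentsWithStats(m.astype(np.uint8)); i=1+st[1:,4].argmax()
print(st[i],cv2.minAreaRect((W[l==i][:,:2]*1000).astype(np.float32)))
```

```text
top 252 243 [0.5063 0.1032 0.0971]
top 430 257 [ 0.4884 -0.2657  0.0987]
top 200 265 [0.4604 0.2229 0.0266]
top 240 265 [0.4628 0.135  0.0311]
top 258 235 [0.5233 0.0915 0.0968]
top 195 226 [0.5381 0.2226 0.0958]
top 145 233 [0.5163 0.3113 0.1386]
top 280 200 [ 0.6143  0.0553 -0.002 ]
comp [102 194  15 115 714] [108.9 250.6] [0.4823 0.3976 0.0929] [0.365 0.395 0.075] [0.6  0.4  0.11]
comp [335 204  10  10  76] [339.6 208.6] [ 0.5839 -0.0759  0.0965] [ 0.574 -0.085  0.088] [ 0.595 -0.066  0.102]
comp [193 233  11  10  80] [198.3 237.2] [0.5154 0.2153 0.0926] [0.506 0.206 0.076] [0.525 0.226 0.098]
comp [245 235  14  16 195] [251.9 242.9] [0.5067 0.1036 0.095 ] [0.492 0.09  0.087] [0.523 0.118 0.103]
comp [188 245  10   9  77] [192.8 249. ] [0.4903 0.2253 0.0933] [0.482 0.217 0.08 ] [0.499 0.236 0.098]
comp [423 247  17  19 241] [430.8 256.7] [ 0.4893 -0.2683  0.0948] [ 0.472 -0.286  0.088] [ 0.509 -0.252  0.102]
side 284 206 [0.5013 0.1017 0.0979]
side 398 315 [ 0.4853 -0.2684  0.0968]
side 274 226 [0.4845 0.1209 0.0338]
comp [256 178   8   8  49] [259.5 181.9] [0.5108 0.2152 0.0932] [0.504 0.206 0.086] [0.519 0.229 0.098]
comp [245 180   8   8  55] [248.5 183.6] [0.4861 0.2251 0.0935] [0.477 0.217 0.086] [0.498 0.237 0.098]
comp [275 202  20  11 122] [284.5 206.6] [0.5022 0.1013 0.0961] [0.486 0.088 0.09 ] [0.521 0.124 0.101]
comp [360 229  11  12  68] [365.1 235.3] [ 0.5821 -0.0775  0.0957] [ 0.572 -0.086  0.075] [ 0.6   -0.065  0.103]
comp [386 306  24  19 272] [397.2 315.3] [ 0.4848 -0.2673  0.0954] [ 0.467 -0.284  0.09 ] [ 0.506 -0.248  0.1  ]
[195 245  69  25 877] ((481.87054443359375, 159.12265014648438), (145.39942932128906, 49.7027587890625), 87.0335693359375)
```

View pics/crop1.png

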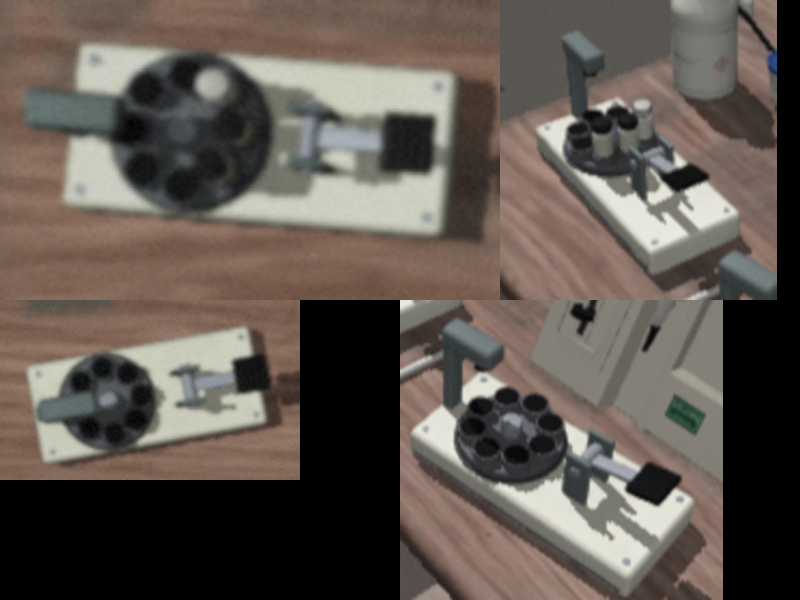

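Run:
```python
from h import *
Ws=[]
for n in('top','side'):
    d=np.load(f'pics/{n}0.npy'); W=world(n,d)[d>0]; Ws.append(W)
    W=W[(W[:,2]>-.15)&(W[:,0]>.05)&(W[:,0]<.65)&(W[:,1]>0)&(W[:,1]<.75)]
    print(n)
    for x in np.arange(.05,.65,.05):
        print(round(x,2),[round(float(q[:,2].max()),2) if len(q:=W[(W[:,0]>=x)&(W[:,0]<x+.05)&(W[:,1]>=y)&(W[:,1]<y+.05)]) else None for y in np.arange(0,.75,.05)])
```

```text
top
0.05 [0.28, 0.27, 0.02, 0.01, None, None, None, None, None, None, None, None, None, None, None]
0.1 [0.02, 0.02, 0.01, 0.01, None, None, None, None, None, None, None, None, None, None, None]
0.15 [-0.0, 0.0, 0.0, -0.0, None, None, None, None, None, None, None, None, None, None, None]
0.2 [None, None, None, None, None, None, None, None, -0.07, -0.07, -0.07, -0.07, -0.07, -0.07, None]
0.25 [None, None, None, None, None, None, None, None, -0.02, -0.02, -0.02, -0.02, -0.02, -0.02, None]
0.3 [0.0, 0.01, 0.0, 0.01, 0.01, 0.0, 0.01, 0.01, 0.02, 0.02, 0.02, 0.02, 0.02, 0.02, None]
0.35 [0.01, 0.01, 0.01, 0.01, 0.01, 0.01, 0.01, 0.32, 0.32, 0.32, 0.29, None, None, None, None]
0.4 [0.01, 0.01, 0.01, 0.01, 0.01, 0.01, 0.01, 0.34, 0.34, 0.34, None, None, None, None, None]
0.45 [0.01, 0.1, 0.1, 0.09, 0.1, 0.06, 0.04, 0.34, 0.34, 0.34, 0.29, None, None, None, None]
0.5 [0.01, 0.1, 0.1, 0.09, 0.1, 0.15, 0.14, 0.34, 0.34, 0.34, 0.31, 0.01, None, None, None]
0.55 [0.01, 0.04, 0.04, 0.04, 0.09, 0.06, 0.04, 0.34, 0.34, 0.34, 0.31, None, None, None, None]
0.6 [0.01, 0.01, 0.01, 0.01, 0.01, 0.01, 0.0
[... 489 characters left out ...]
None, -0.02, -0.02, -0.02, -0.02, -0.02, -0.02, None]
0.3 [0.0, 0.0, 0.0, 0.0, 0.01, 0.0, 0.0, 0.0, 0.02, 0.03, 0.02, 0.03, 0.03, 0.02, None]
0.35 [0.01, 0.01, 0.01, 0.01, 0.01, 0.01, 0.01, 0.32, 0.33, 0.33, 0.33, 0.33, 0.33, 0.33, None]
0.4 [0.01, 0.03, 0.03, 0.01, 0.01, 0.0, 0.01, 0.34, 0.34, 0.34, 0.34, 0.34, 0.34, 0.34, None]
0.45 [0.01, 0.1, 0.1, 0.09, 0.1, 0.06, 0.04, 0.34, 0.34, 0.34, 0.34, 0.34, 0.34, 0.34, None]
0.5 [0.0, 0.1, 0.1, 0.09, 0.1, 0.14, 0.14, 0.34, 0.34, 0.34, 0.32, 0.32, 0.34, 0.34, None]
0.55 [0.0, 0.04, 0.04, 0.04, 0.05, 0.06, 0.04, 0.34, 0.34, 0.34, 0.34, 0.34, 0.34, 0.34, None]
0.6 [0.01, 0.01, 0.0, 0.0, 0.0, 0.0, 0.0, 0.34, 0.34, 0.34, 0.34, 0.34, 0.34, 0.34, None]
```

Left feeder has the vials. The cabinet at x>0.35, y>0.39 is to be passed in front of.

jog_arm --pt "0 0 0 -0.6" --pt "0 0 0 -0.6" --pt "-0.2 -1 0 0" --pt "-0.2 -1 0 0" --pt "-0.3 -1 0 0" --pt "-0.3 -1 0 0" --pt "-0.3 -1 0 0" --pt "-0.4 -1 0 0" --claw 0 --squeeze 20

```text
t: 1.1
tool_pos: [0.1941, 0.4517, 0.3037]
tcp_rot: [0.024, 1.0, -0.0, -0.0]
force: [0.4, 0.0, -0.0]
opening: -0.0
```

jog_arm --pt "-0.6 -1 0 0" --pt "-0.6 -1 0 0" --pt "-0.6 -1 0 0" --pt "-0.8 -1 0 0" --pt "-1 -1 0 0" --pt "-1 -1 0 0" --pt "-1 -1 0 0" --pt "-1 -1 0 0"

```text
t: 2.1
tool_pos: [0.35, 0.2441, 0.3039]
tcp_rot: [0.024, 1.0, -0.0, -0.0]
force: [-0.1, 0.5, 0.0]
opening: 0.0001
```

jog_arm --pt "-1 -1 0 0" --pt "-1 -1 0.4 0" --pt "-1 -1 0.4 0" --pt "-1 -1 0.6 0" --pt "-1 -0.8 0.6 0" --pt "-1 0 0.6 0" --pt "0 0 0.2 0" --pt "0 0 0 0"

```text
t: 3.1
tool_pos: [0.493, 0.1181, 0.2335]
tcp_rot: [0.024, 1.0, -0.0, -0.001]
force: [-0.5, -0.2, 0.3]
opening: 0.0002
```

jog_arm --pt "-0.47 -0.64 0 0" --pt "0 0 0.4 0" --pt "0 0 0.4 0" --pt "0 0 0.4 0" --pt "0 0 0.4 0" --pt "0 0 0 0" --pt "0 0 0 0" --pt "0 0 0 0"

```text
t: 4.1
tool_pos: [0.5047, 0.1016, 0.1942]
tcp_rot: [0.024, 1.0, 0.0, 0.0]
force: [-0.1, 0.4, 0.2]
opening: 0.0001
```

Run:
```python
from h import *
p,d=snap('side','side1'); q,e=snap('top','top1')
o=np.zeros((540,800,3),np.uint8)
o[:540,:480]=cv2.resize(p[120:255,215:335],(480,540),interpolation=2); o[:288,480:]=cv2.resize(q[200:290,180:280],(320,288),interpolation=2)
cv2.imwrite('pics/crop2.png',o); print(get_state()['tool_pos'])
```

```text
[0.50465886 0.10158578 0.19416416]
```

View pics/crop2.png

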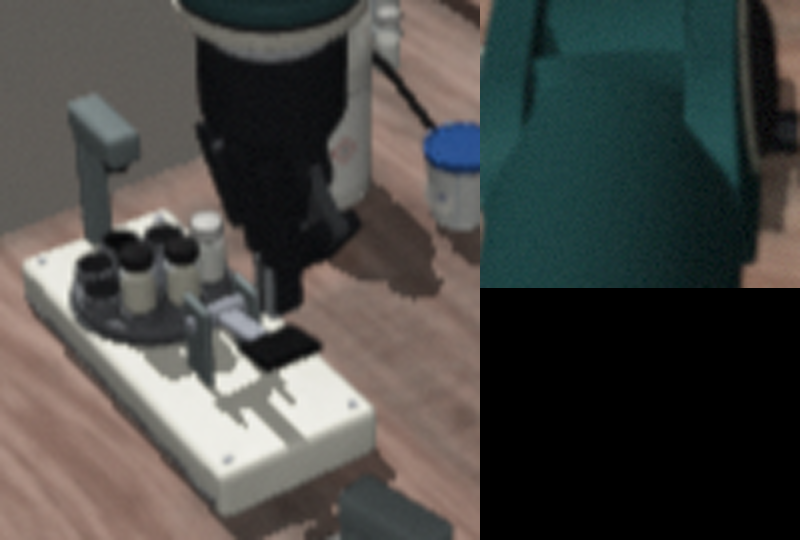

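jog_arm --pt "0 0 0.4 0" --pt "0 0 0.4 0" --pt "0 0 0.2 0" --pt "0 0 0.2 0" --pt "0 0 0.2 0" --pt "0 0 0.2 0" --pt "0 0 0.2 0" --pt "0 0 0 0"

```text
t: 5.2
tool_pos: [0.5046, 0.1013, 0.1487]
tcp_rot: [0.024, 1.0, -0.0, 0.0]
force: [0.2, -3.7, 2.9]
opening: 0.0003
```

jog_arm --pt "0 0 0.1 0" --pt "0 0 0.1 0" --pt "0 0 0.1 0" --pt "0 0 0 0" --pt "0 0 0 0" --pt "0 0 0 0" --pt "0 0 0 0" --pt "0 0 0 0"

```text
t: 6.2
tool_pos: [0.5048, 0.1016, 0.1418]
tcp_rot: [0.024, 1.0, 0.0, 0.0]
force: [-2.6, -3.4, 10.6]
opening: 0.0002
```

Run:
```python
from h import *
print(get_state()['force'])
p,d=snap('side','side2')
cv2.imwrite('pics/crop3.png',cv2.resize(p[120:255,215:335],(480,540),interpolation=2)); print(get_state()['tool_pos'])
```

```text
[-2.6493468  -3.42957877 10.60752171]
[0.50473697 0.10158136 0.14182174]
```

View pics/crop3.png

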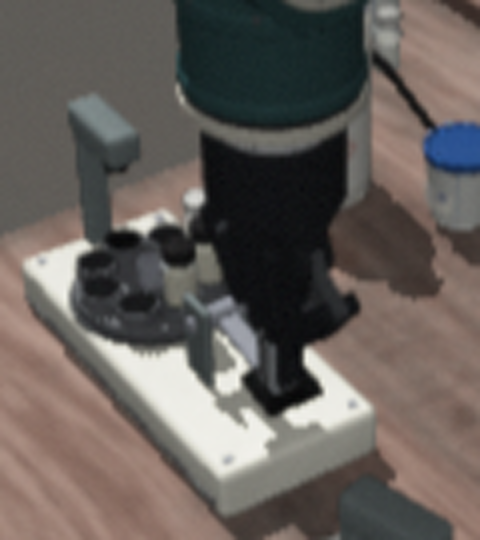

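The pad is down on its stop (10.6 N, tip at z≈0.069), and the vials have moved on one pocket. Next I release.

jog_arm --pt "0 0 -0.4 0" --pt "0 0 -0.4 0" --pt "0 0 -0.4 0" --pt "0 0 -0.4 0" --pt "0 0 0 0" --pt "0 0 0 0" --pt "0 0 0 0" --pt "0 0 0 0"

```text
t: 7.25
tool_pos: [0.5045, 0.1015, 0.1811]
tcp_rot: [0.024, 1.0, -0.0, -0.0]
force: [-0.2, -0.3, 0.7]
opening: 0.0004
```

Run:
```python
from h import *
p,d=snap('side','side3'); W=world('side',d)
cv2.imwrite('pics/crop4.png',cv2.resize(p[120:255,215:335],(480,540),interpolation=2)); s=get_state();print(s['tool_pos'],s['force'])
d0=np.load('pics/side0.npy'); W0=world('side',d0)
for u,v in [(280,206),(284,209),(288,206)]: print(W0[v,u],W[v,u])
```

```text
[0.5044763  0.10153716 0.18119509] [-0.19520889  0.68002513 -0.34942523]
[0.49656447 0.11069158 0.09432951] [0.49522777 0.10869443 0.09627537]
[0.49495337 0.09288441 0.09813294] [0.49676082 0.09552489 0.09550748]
[0.50874631 0.09688577 0.09735061] [0.50822236 0.09613806 0.09809056]
```

View pics/crop4.png

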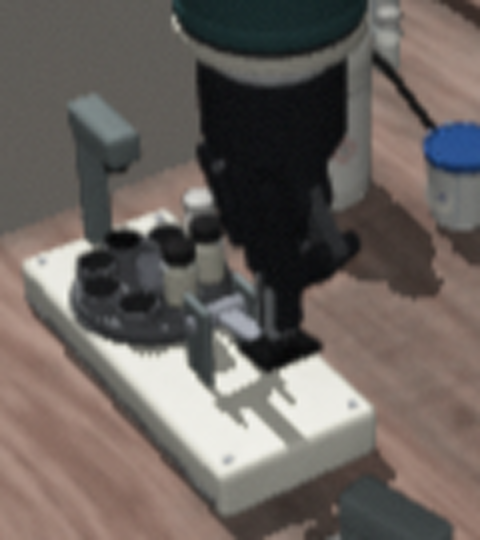

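The lever is fully up again, with pad heights matching the start, and the carousel is one pocket on. Second stroke: down 40 mm, then hold.

jog_arm --pt "0 0 0.4 0" --pt "0 0 0.2 0" --pt "0 0 0.2 0" --pt "0 0 0.2 0" --pt "0 0 0.2 0" --pt "0 0 0.2 0" --pt "0 0 0.1 0" --pt "0 0 0.1 0"

```text
t: 8.3
tool_pos: [0.5047, 0.1012, 0.1414]
tcp_rot: [0.024, 1.0, -0.0, 0.0]
force: [-2.8, -3.4, 19.5]
opening: -0.0005
```

jog_arm --pt "0 0 0 0" --pt "0 0 0 0" --pt "0 0 0 0" --pt "0 0 0 0" --pt "0 0 0 0" --pt "0 0 0 0" --pt "0 0 0 0" --pt "0 0 0 0"

```text
t: 9.3
tool_pos: [0.5047, 0.1012, 0.1417]
tcp_rot: [0.024, 1.0, -0.0, 0.0]
force: [-2.2, -4.3, 12.8]
opening: 0.0
```

At the stop again (12.8 N). I'll release and check.

jog_arm --pt "0 0 -0.4 0" --pt "0 0 -0.4 0" --pt "0 0 -0.4 0" --pt "0 0 -0.4 0" --pt "0 0 0 0" --pt "0 0 0 0" --pt "0 0 0 0" --pt "0 0 0 0"

```text
t: 10.3
tool_pos: [0.5045, 0.1015, 0.1811]
tcp_rot: [0.024, 1.0, -0.0, -0.0]
force: [0.1, 0.4, -0.4]
opening: -0.0001
```

Run:
```python
from h import *
p,d=snap('side','side4'); W=world('side',d)
cv2.imwrite('pics/crop5.png',cv2.resize(p[120:255,215:335],(480,540),interpolation=2)); s=get_state();print(s['tool_pos'],s['force'])
for u,v in [(280,206),(284,209),(288,206)]: print(W[v,u])
```

```text
[0.50449872 0.10153061 0.18120639] [-0.37920178 -0.01959699  0.43037857]
[0.495763   0.10949411 0.09549623]
[0.49504321 0.09301566 0.09800243]
[0.50843039 0.09643494 0.09779676]
```

View pics/crop5.png

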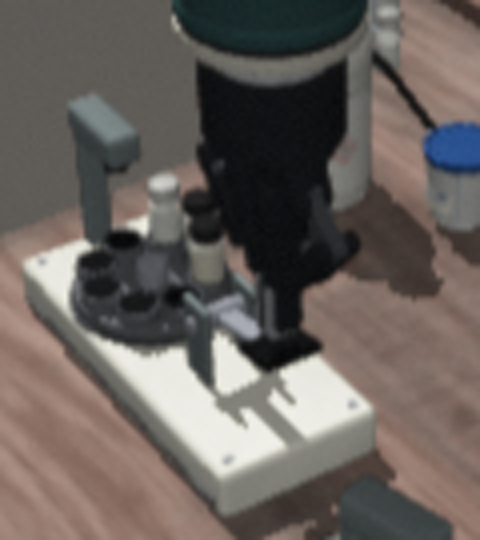

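The carousel is two pockets on. The white-capped leading vial at (163,205) in the crop is one pocket short of the head, and the lever is up. Third stroke.

jog_arm --pt "0 0 0.4 0" --pt "0 0 0.2 0" --pt "0 0 0.2 0" --pt "0 0 0.2 0" --pt "0 0 0.2 0" --pt "0 0 0.2 0" --pt "0 0 0.1 0" --pt "0 0 0.1 0"

```text
t: 11.35
tool_pos: [0.5047, 0.1012, 0.1414]
tcp_rot: [0.024, 1.0, -0.0, 0.0]
force: [-4.0, -4.3, 18.5]
opening: 0.0001
```

jog_arm --pt "0 0 0 0" --pt "0 0 0 0" --pt "0 0 0 0" --pt "0 0 0 0" --pt "0 0 0 0" --pt "0 0 0 0" --pt "0 0 0 0" --pt "0 0 0 0"

```text
t: 12.35
tool_pos: [0.5047, 0.1012, 0.1416]
tcp_rot: [0.024, 1.0, -0.0, 0.0]
force: [-2.3, -3.7, 12.4]
opening: -0.0001
```

jog_arm --pt "0 0 -0.4 0" --pt "0 0 -0.4 0" --pt "0 0 -0.4 0" --pt "0 0 -0.4 0" --pt "0 0 -0.8 0" --pt "0 0 -0.8 0" --pt "0 0 -0.8 0" --pt "0 0 0 0"

```text
t: 13.35
tool_pos: [0.505, 0.1017, 0.2429]
tcp_rot: [0.024, 1.0, 0.0, 0.001]
force: [-0.6, -0.2, -0.4]
opening: 0.0003
```

jog_arm --pt "0 0 0 0" --pt "0 0 0 0" --pt "0 0 0 0" --pt "0 0 0 0" --pt "0 0 0 0" --pt "0 0 0 0" --pt "0 0 0 0" --pt "0 0 0 0"

```text
t: 14.35
tool_pos: [0.5046, 0.1016, 0.2414]
tcp_rot: [0.024, 1.0, -0.0, 0.0]
force: [-0.7, -0.4, 0.3]
opening: -0.0001
```

Run:
```python
from h import *
p,d=snap('side','side5'); W=world('side',d)
cv2.imwrite('pics/crop6.png',cv2.resize(p[120:255,215:335],(480,540),interpolation=2)); s=get_state();print(s['tool_pos'],s['force'],s['t'])
for u,v in [(280,206),(284,209),(288,206)]: print(W[v,u])
```

```text
[0.50457231 0.10158951 0.24142083] [ 0.25812788  0.63904665 -0.74386499] 14.4
[0.49495779 0.10829107 0.09666837]
[0.49614609 0.09462684 0.09640042]
[0.5072227  0.09471147 0.09950234]
```

View pics/crop6.png

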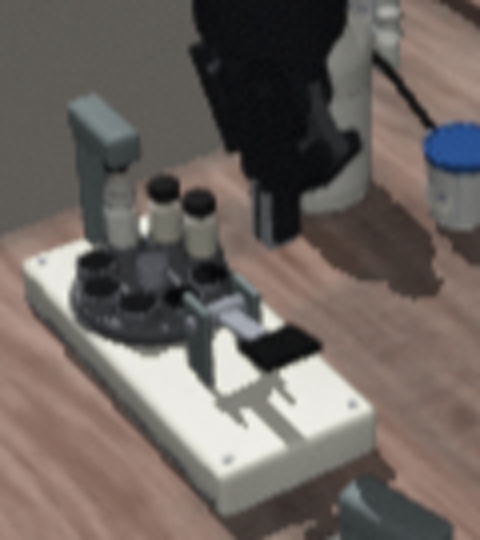

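The white-capped vial at (120,205) now stands under the head, the lever is up and the gripper is clear. I'll hand it in.

```bash
python3 -c "from workcell import *; print(finish_job())"
```

```text
the job is handed in; nothing more can be done
None
```

I pressed the lever of the left feeder, the one holding the vials, three full strokes with closed fingers, then handed the job in at 14.4 s of the 32 s allowed.

- **Strokes:** Each one ended at the stop, with 10–13 N held there and a peak reading of about 20 N. The fingertips had sunk about 26 mm. Camera checks after strokes 1 and 2 showed the lever fully up and the carousel one, then two, pockets on.
- **End state:** The last picture shows the leading white-capped vial under the reading head. The pad is back at its starting height and the gripper is about 70 mm above it.
- **Empty feeder:** The arm did not go near the right-hand feeder.

None of my checks failed or disagreed. I judged lever and carousel positions from pictures, depth and force, since the joint values can't be read, and handing in gives no verdict.

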